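# Put the small square cutter away under the tray of the decorating box

## Robot

A 6-joint arm with a two-finger parallel gripper is mounted at the origin on the work surface. World frame = base frame: x ahead of the robot, y to its left, z up, the work surface at z = 0. Lengths are in m, angles in rad, forces in N, time in s.
With the tool pointing down it reaches from about 0.4 to 0.825 m from the base axis. Payload 7 kg.
Tool frame: the origin (TCP) lies midway between the tips of the shut fingers; the grasp point (between the pads) lies 19 mm behind it (manip.grasp_offset is the distance from the TCP to the grasp point, in m); x points along the fingers, y is the direction in which the jaws open and shut, and the axes are right-handed (so a half turn about x gives the same grasp; the last joint's range is limited). The gripper opens to 85 mm and grips with 20 to 120 N. Pads are 22 mm wide; open, the fingers measure 114 mm over their backs; the gripper's body (76 mm by 85 mm) begins 54 mm behind the grasp point. The pads swing forward as they close: fully open they stand 13 mm farther back than shut.
Start: joints at [1.584, 0.359, 0.012, 0, -1.224, -0.288], TCP at [0.183, 0.65, 0.204] pointing down, gripper open.
Joint ranges: [-3.07, 3.07], [-1.43, 2.12], [-1.02, 1.25], [-3.03, 1.67], [-3.05, -0], [-3.03, 3.03]. Speed limits (rad/s): [2.39, 2.39, 3.01, 3.14, 3.14, 3.14].

## Interface

Orientations are given as a unit quaternion [x, y, z, w].
In Python, from station import readout, capture, camera_params, ticket, regions_of, manip gives the robot as it stands.
- The arm moves only by the shell command python3 -m jog 'ROWS' [FORCE]. ROWS is JSON, a list of rows, each a list of 3 entries, a list of its own where there are three numbers: the closure in counts, from 0 (fully open) to 255 (shut), then the shift along the tool's x, y, z in m, then the turn, a rotation vector about the tool's x, y, z in rad. In form: [[jaw, [dx, dy, dz], [wx, wy, wz]], ...]. A call has 1 to 20 rows; each row shifts and turns the commanded pose from where the row before left it, along the tool's axes as they then stand; what a row does not reach is not made up. A row lasts 1/12 s, in which the tool goes at most 41.7 mm and 7.16 degrees, less where a joint would pass 70% of its speed; a pose out of reach is approached as far as the arm can. A call with a gripper value outside its range is refused whole. The fingers move at their own pace and stop on an object; FORCE is the grip in N (left out, the last holds). Time passes only in rows, so rows that do not move let the fingers close. It gives the time, the measured TCP pose, the force and the opening at its end, in the units of the state.
- readout.get_obs(): the state, without advancing time (a new reading comes with each control period).
- capture(name): name is "side" or "top"; returns (picture, depth): 384x512x3 uint8, red, green, blue; 384x512 float32, m along the optical axis (not along the pixel's ray), 0 where there is no reading.
- camera_params(name): a dict with "fovy" (degrees; the focal length in pixels is half the picture's height over the tangent of half this angle, whatever the lens; pixels are square), "cx", "cy" (the principal point, pixels), "rvec" (rotation vector, rad) and "tvec" (3), from world to camera coordinates, as OpenCV has them. Camera axes: x right, y down, z forward; pixel columns grow to the right and rows downward; lengths in m; the calibration is good to about 2 mm. A picture is of the moment at which its call begins. camera_params takes no time and is no camera call.
- ticket.sign_off(): hands the job in, once; it reports no verdict.
Trained networks look in the newest picture that a camera, given by its name, has taken for a name from the list of things; names that differ only in an ending like _2 or _b are one class to them, and where a whole thing is asked for, a point or a joint stands for the part that bears it (a point fixed in the world has none). Each returns a list of dicts, best first, with "score" (0 to 1); they miss things now and then, are a little off and sometimes report something else, mostly with a low value. They report only what shows in the picture. A call takes as long as a camera call.
- regions_of(camera, name): "region" (384x512 bool, what is visible of it) and "box" ([left, top, right, bottom] in pixels, round what is visible of it).
The state is a dict: "t": time; "q": joint angles; "joint_velocities": joint speeds; "joint_torque": joint torques, N m; "ee_pos": TCP position; "orientation": TCP orientation; "wrist_force": force on the tool from outside, world axes, zero at the start; "torque": the same for the moment, N m; "gripper_width": finger opening in m.
Only numpy, scipy, OpenCV 4.12 (cv2) and the standard library are available. Lean on these libraries where they do the work, as an engineer would, in place of code of your own. Each camera call takes 0.05 s, during which the arm holds its last target.

## Task

Lift the tray of the decorating box by its handle and swing it over to the side until it rests fully open. Set the small square pastry cutter down gently (do not drop it), flat on the floor of the compartment underneath and the same way up as it stood on the table, and let go of it. Then swing the tray back and lower it until it is fully home on the box.

Things in the scene. Friction and masses are not known exactly. Their poses are not given: they have to be found in the camera images.
- tray_lift (a joint): Swing q of the tray's side arms, rad: 0 home, 1.99 fully open on its stop. The 0.45 kg tray stays level; in bay axes it and its handle shift from home by y = -0.125(0.84 - cos(0.574+q)), z = 0.125(sin(0.574+q) - 0.543) m: open = 210 mm to -y at its home height; highest, +57 mm, at q = 1.0. Damped pivots: let go, it sinks slowly home (q < 1) or open (q > 1). Needs 5 to 8 N.
- tray_grip (a point): Centre of the grey tray handle: level bar 100 mm (x) x 14 (y) x 16 high with end posts, 143 mm above the table at home; pinch across y from above. It is 62 mm above the floor of the white tray, 218 (x) x 150 (y) x 30 mm deep, underside 65 mm below this point. Free floor under the bar; nozzles fixed in the end pockets (over 55 mm off in x) stand 37 mm high. Axes stay those of bay.
- cutter_mid (a point): Centre, half-way up, of the small square cutter to pack: hollow, 2.5 mm sheet steel, open above and below, 48 x 48 mm outside, 40 high, 60 to 110 g, loose on the table; x and y square to its walls, z up. Near it stand three unwanted loose steel cutters, also 40 mm high: square 78 mm, round 52 mm and six-sided 50 mm.
- bay (a point): Centre of the compartment's inner floor, 4 mm above the table; z up. Fixed grey box, 220 (x) x 160 (y) mm outside, 4 mm walls, rim 75 mm above the table, inside empty. The tray covers it at home and swings open to -y; then its near edge is 55 mm outside the -y wall and the top is free. Steel arms lie just outside the x ends and, when open, lean to -y.

How it is judged:
By the outcome, as a careful person would: the job done as asked, in the order asked, and still so for the second after the job is handed in, with the robot touching nothing.
It also fails if it takes over 72 s, if anything falls off the work surface, if the arm or the gripper's body presses on something with over 40 N, if the wrist force passes 120 N, or if a joint passes its speed limit or range.

## Working session

There is one attempt and no reset: what is moved stays moved. The work goes in short steps, Python scripts to look and compute and a shell command to move; the robot and the scene stay as the last step left them, time stands still between calls to the robot, and variables do not carry over. Pictures are saved under pics/ and viewed, and the job is handed in when it is done.

```bash
ls; mkdir -p pics
cat > h.py <<'E'
import numpy as np, cv2
from station import readout, capture, camera_params, ticket, regions_of, manip
from scipy.spatial.transform import Rotation as R
def K(n):
    p=camera_params(n); f=192/np.tan(np.radians(p['fovy'])/2)
    Rm=cv2.Rodrigues(np.array(p['rvec'],float))[0]; return f,p['cx'],p['cy'],Rm,np.array(p['tvec'],float)
def cloud(n,d):
    f,cx,cy,Rm,t=K(n); v,u=np.mgrid[:384,:512]
    P=np.stack([(u-cx)/f*d,(v-cy)/f*d,d],-1); return (P-t)@Rm
def shot(n,name):
    im,d=capture(n); cv2.imwrite(f'pics/{name}.png',im[:,:,::-1]); np.savez(f'{name}.npz',im=im,d=d); return im,d
def proj(n,X):
    f,cx,cy,Rm,t=K(n); c=np.atleast_2d(X)@Rm.T+t; return np.c_[c[:,0]/c[:,2]*f+cx,c[:,1]/c[:,2]*f+cy]
E
python3 - <<'E'
from h import *
for n in('top','side'):
    shot(n,n+'0'); print(n,camera_params(n))
    for th in('cutter_mid','tray_grip','bay'):
        for r in regions_of(n,th)[:4]: print(n,th,r['score'],r['box'],r['region'].sum())
o=readout.get_obs(); print(o, manip.grasp_offset)
E
```

```text
pics
top {'fovy': 43.14657278977121, 'cx': 258.96833199539435, 'cy': 189.73575377578348, 'rvec': array([ 2.13173082, -2.10980903,  0.14384945]), 'tvec': array([0.0873271 , 0.56488064, 0.87301521])}
top cutter_mid 0.48 [214.0, 226.5, 250.2, 258.3] 259
top tray_grip 0.92 [336.3, 143.2, 454.3, 286.8] 11194
top bay 0.81 [327.1, 146.0, 452.0, 287.5] 12420
side {'fovy': 48.054596687121844, 'cx': 254.78673926811308, 'cy': 196.47330044885925, 'rvec': array([ 0.9528937 , -2.44237609,  1.12245034]), 'tvec': array([0.42896775, 0.28212489, 0.74760389])}
side cutter_mid 0.8 [231.8, 241.9, 262.4, 275.9] 719
side tray_grip 0.9 [260.7, 129.9, 367.1, 200.5] 4606
side bay 0.87 [256.6, 131.2, 372.3, 224.9] 7417
{'t': 0.4, 'q': array([ 1.58407906e+00,  3.58735608e-01,  1.17992612e-02, -2.13828962e-05,
       -1.22410504e+00, -2.88075341e-01]), 'joint_velocities': array([-3.43933311e-04, -2.10120321e-03,  1.34572684e-03, -3.52833694e-04,
       -1.75837164e-03, -1.12688981e-05]), 'joint_torque': array([ 6.19321800e-04, -5.82273602e+01,  2.93286896e+01,  6.93305433e+00,
       -2.06311946e-03, -4.34018091e-06]), 'ee_pos': array([0.18318009, 0.649585  , 0.20356672]), 'orientation': array([ 0.7004486 , -0.09693774, -0.70043665, -0.09676429]), 'wrist_force': array([-0.64900523, -0.29424967, -0.62599851]), 'torque': array([-0.02528781, -0.01065809,  0.02235405]), 'gripper_width': 0.08524444432961661} 0.0187
```

View pics/top0.png

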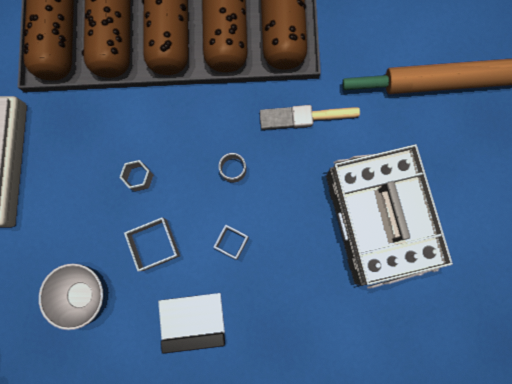

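View pics/side0.png

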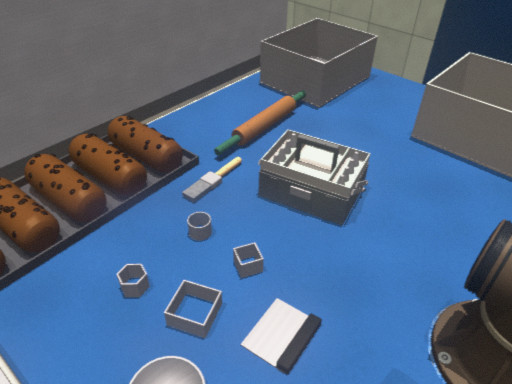

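Run:
```python
from h import *
for n in('top','side'):
    z=np.load(n+'0.npz'); d=z['d']; C=cloud(n,d)
    # cutters: points with 0.03<z<0.05 ; handle z>0.125
    for nm,th in(('cut','cutter_mid'),('tray','tray_grip')):
        r=regions_of(n,th)[0]; m=r['region']&(d>0); P=C[m]
        print(n,nm,len(P),np.percentile(P,[2,50,98],axis=0).round(4).tolist())
        np.save(f'{n}_{nm}.npy',P)
    if 1:
        P=C[(d>0)]; 
        b=(C[...,2]>0.13)&(C[...,2]<0.17)&(d>0)
        v,u=np.where(b); 
        c=C[b]; print('handle',len(c),np.median(c,0),u.min(),u.max(),v.min(),v.max())
    f=z['im']
    print(C[300,100] if n=='top' else C[300,400], [C[100,400],C[330,300]])
im=np.load('side0.npz')['im'][110:240,240:390]; cv2.imwrite('pics/boxs.png',cv2.resize(im[:,:,::-1],None,fx=5,fy=4.6,interpolation=2)[:600,:750])
im=np.load('top0.npz')['im'][130:300,315:465]; cv2.imwrite('pics/boxt.png',cv2.resize(im[:,:,::-1],None,fx=3.5,fy=3.5,interpolation=2))
im=np.load('top0.npz')['im'][215:270,200:260]; cv2.imwrite('pics/cutt.png',cv2.resize(im[:,:,::-1],None,fx=8,fy=8,interpolation=2))
print(proj('top',[[0.6,0,0],[0.6,0.1,0],[0.7,0,0]]))
```

```text
top cut 258 [[0.4395, 0.117, -0.0023], [0.4766, 0.1551, 0.0283], [0.4967, 0.1759, 0.042]]
top tray 11156 [[0.4077, -0.2288, 0.0776], [0.5139, -0.14, 0.0819], [0.6259, -0.0576, 0.1506]]
handle 607 [ 0.51461811 -0.13947612  0.15002134] 383 409 181 240
[0.35538648 0.38385314 0.04864933] [array([ 7.60376706e-01, -1.91383365e-01, -3.85552218e-04]), array([ 0.30210989,  0.01311823, -0.00125809])]
side cut 717 [[0.4351, 0.1202, -0.0009], [0.4629, 0.1493, 0.0221], [0.4946, 0.1786, 0.0398]]
side tray 4592 [[0.3992, -0.2323, 0.0725], [0.5067, -0.1332, 0.0901], [0.6276, -0.0458, 0.1489]]
handle 5251 [ 0.44623072 -0.55092388  0.14563732] 260 511 0 340
[ 0.18998478  0.00826962 -0.0009057 ] [array([ 0.58214724, -0.73175602, -0.00323711]), array([0.28783193, 0.20146698, 0.01478255])]
[[306.43092793 176.32213963]
 [256.50584915 175.98009764]
 [306.26732886 128.09789981]]
```

View pics/boxs.png

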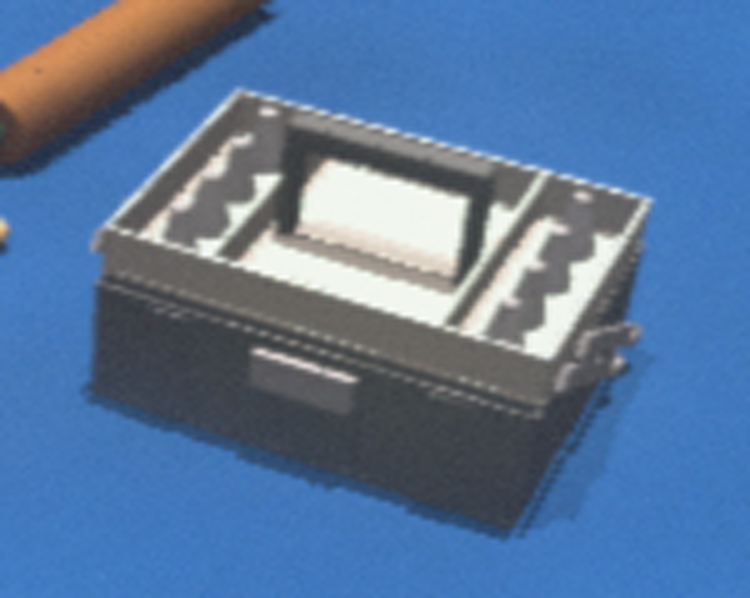

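View pics/boxt.png

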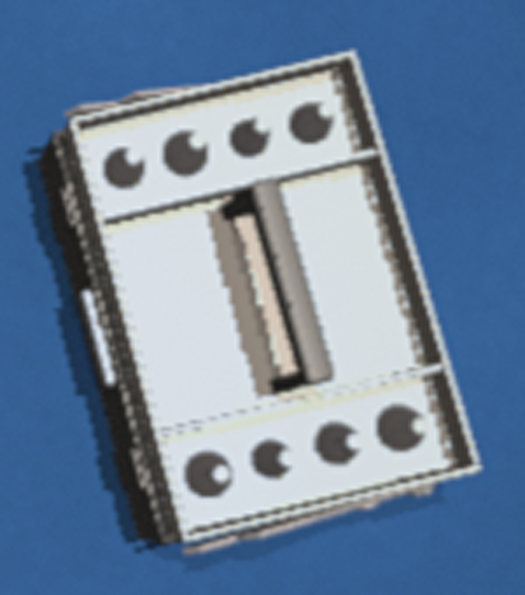

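View pics/cutt.png

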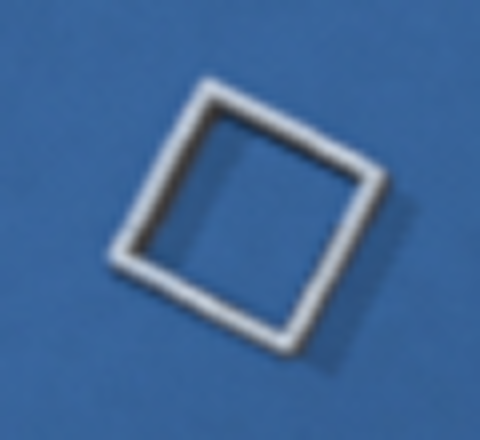

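Run:
```python
from h import *
z=np.load('top0.npz');d=z['d'];C=cloud('top',d)
s=np.load('side0.npz');ds=s['d'];CS=cloud('side',ds)
def rect(P): 
    r=cv2.minAreaRect((P[:,:2]*1000).astype(np.float32)); return r
for nm,CC,dd in(('top',C,d),('side',CS,ds)):
    reg=(CC[...,0]>.36)&(CC[...,0]<.68)&(CC[...,1]>-.3)&(CC[...,1]<0.0)&(dd>0)
    zz=CC[...,2]
    rim=reg&(zz>.100)&(zz<.116); print(nm,'rim',rect(CC[rim]),rim.sum(), np.median(zz[rim]))
    h=reg&(zz>.142); 
    print('handle',rect(CC[h]),h.sum(),CC[h].mean(0), np.percentile(zz[h],95))
    cz=(CC[...,0]>.42)&(CC[...,0]<.52)&(CC[...,1]>.10)&(CC[...,1]<0.2)&(dd>0)
    c=cz&(zz>.034)&(zz<.046); print('cut',rect(CC[c]),c.sum(),np.median(zz[c]), CC[c].mean(0))
    c=cz&(zz>.006)&(zz<.046); print('cut',rect(CC[c]),c.sum())
im=s['im'][165:215,345:385]; cv2.imwrite('pics/arm.png',cv2.resize(im[:,:,::-1],None,fx=12,fy=12,interpolation=2))
im=z['im'][255:295,350:460]; cv2.imwrite('pics/armt.png',cv2.resize(im[:,:,::-1],None,fx=7,fy=7,interpolation=2))
```

```text
top rim ((513.4420166015625, -141.64645385742188), (223.3123321533203, 151.35397338867188), 14.216285705566406) 1791 0.10669079695681793
handle ((515.39599609375, -140.29307556152344), (99.48172760009766, 15.497339248657227), 14.953116416931152) 560 [ 0.51496407 -0.13976721  0.14986779] 0.15273794995660386
cut ((466.8078308105469, 147.02610778808594), (48.16075897216797, 48.04887771606445), 62.90845489501953) 147 0.03943399883747667 [0.4669889  0.14723409 0.03923595]
cut ((466.8025207519531, 147.06883239746094), (48.41110610961914, 47.973609924316406), 63.31147003173828) 226
side rim ((515.11865234375, -139.03500366210938), (218.6438446044922, 153.64678955078125), 13.879822731018066) 1041 0.10500268560759998
handle ((514.783935546875, -138.6787109375), (98.97225189208984, 17.582075119018555), 13.258848190307617) 242 [ 0.51389695 -0.13650982  0.14762476] 0.15087283561769627
cut ((466.02093505859375, 147.96043395996094), (49.2356071472168, 51.125858306884766), 63.87895965576172) 172 0.037968473956886656 [0.46507761 0.14909904 0.03765696]
cut ((465.6328125, 148.4041748046875), (49.559410095214844, 51.715065002441406), 64.45831298828125) 636
```

View pics/arm.png

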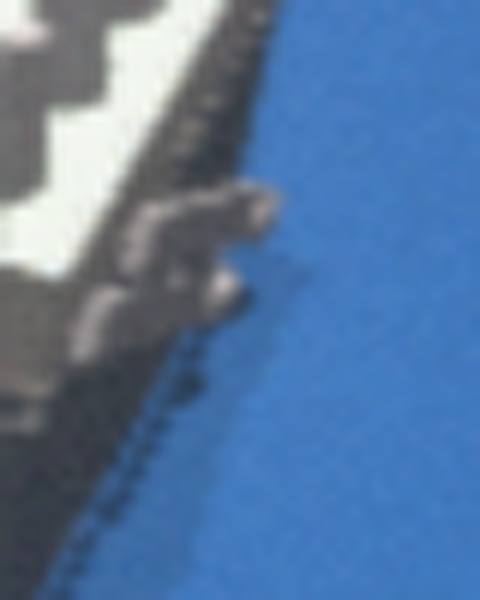

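View pics/armt.png

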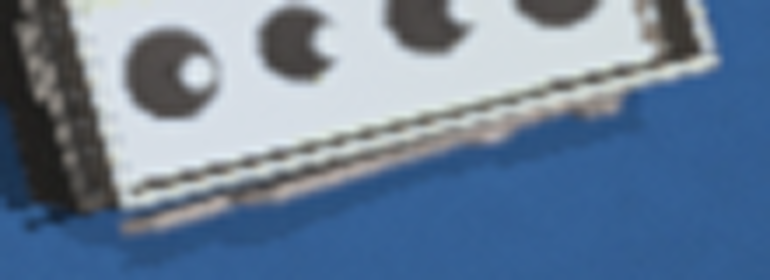

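Run:
```python
from h import *
a=np.radians(14.2); c0=np.array([.514,-.1395])
ux=np.array([np.cos(a),np.sin(a)]);uy=np.array([-np.sin(a),np.cos(a)])
for n in('top','side'):
    z=np.load(n+'0.npz');d=z['d'];C=cloud(n,d)
    bx=(C[...,:2]-c0)@ux*1000;by=(C[...,:2]-c0)@uy*1000;zz=C[...,2]*1000
    m=(d>0)&(np.abs(bx)>112)&(np.abs(bx)<135)&(np.abs(by)<110)&(zz>8)
    print(n,m.sum())
    for sgn in(-1,1):
        mm=m&(np.sign(bx)==sgn); o=np.argsort(by[mm])
        print(sgn,np.c_[bx[mm],by[mm],zz[mm]][o][::max(1,mm.sum()//40)].round().astype(int).tolist())
```

```text
top 199
-1 [[-114, -76, 28], [-114, -74, 28], [-117, -72, 25], [-117, -70, 27], [-118, -68, 25], [-118, -66, 26], [-114, -59, 38], [-113, -54, 44], [-114, -50, 43], [-113, -45, 48], [-112, -42, 50], [-113, -40, 52], [-113, -37, 54], [-114, -35, 55], [-113, -29, 57], [-114, -26, 60], [-112, -21, 65], [-115, -15, 64], [-112, -12, 71], [-113, -6, 71], [-113, -3, 75], [-114, 2, 78], [-113, 5, 80], [-112, 9, 80], [-113, 14, 84], [-112, 16, 88], [-112, 22, 91], [-114, 25, 91], [-114, 29, 94], [-113, 33, 97], [-112, 37, 99], [-112, 38, 96], [-113, 41, 86], [-114, 45, 85], [-113, 51, 87], [-114, 53, 91], [-113, 58, 95], [-114, 61, 95], [-114, 66, 100], [-114, 69, 95]]
1 [[117, -7, 71], [116, -3, 77], [117, -2, 76], [117, 1, 78], [116, 5, 80], [116, 7, 81], [116, 9, 81], [116, 12, 85], [117, 14, 85], [115, 14, 85], [117, 16, 87], [115, 16, 86], [117, 18, 89], [115, 18, 87], [117, 20, 90], [115, 21, 91], [117, 22, 90], [116, 22, 88], [114, 22, 87], [115, 24, 88], [116, 24, 91], [115, 26, 91], [115, 27, 96], [115, 29, 93], [115, 29, 85], [116, 29, 97], [115, 31, 95], [116, 31, 97], [114, 32, 90
[... 1200 characters left out ...]
9, 36], [-115, -7, 68], [-112, -4, 72], [-115, -2, 62], [-115, -1, 51], [-114, 2, 43], [-114, 4, 48], [-113, 5, 58], [-114, 8, 54], [-115, 12, 73], [-114, 15, 80], [-115, 18, 86], [-115, 19, 60], [-114, 20, 78], [-114, 23, 83], [-114, 27, 89], [-114, 30, 82], [-115, 30, 68], [-115, 34, 74], [-115, 35, 89], [-112, 37, 93], [-115, 37, 94], [-115, 38, 68], [-113, 39, 77], [-114, 39, 89], [-113, 42, 88], [-114, 44, 69], [-114, 50, 79], [-114, 54, 88], [-115, 58, 80], [-114, 60, 87], [-113, 67, 92], [-113, 68, 98], [-115, 69, 88], [-113, 73, 91]]
1 [[116, 36, 97], [116, 67, 97], [116, 68, 91], [115, 69, 95], [115, 69, 90], [117, 69, 92], [117, 70, 89], [114, 70, 87], [116, 72, 88], [113, 76, 38]]
```

```bash
cat >> h.py <<'E'
def plan(tgt,yaw_y=None):
    """tgt TCP world; yaw_y: desired world angle of tool y (mod pi)"""
    o=readout.get_obs(); Rm=R.from_quat(o['orientation']); M=Rm.as_matrix(); p=o['ee_pos']
    cur=np.degrees(np.arctan2(M[1,1],M[0,1]))
    print('t',round(o['t'],2),'pos',p.round(4),'toolx',M[:,0].round(4),'y yaw',round(cur,2),'q',np.round(o['q'],2),'w',round(o['gripper_width'],4),'F',o['wrist_force'].round(1))
    if yaw_y is not None:
        for k in(-180,0,180):
            y=np.radians(yaw_y+k); T=np.array([[0,np.cos(y),0],[0,np.sin(y),0],[-1,0,0]],float); T[:,2]=np.cross(T[:,0],T[:,1])
            rv=(Rm.inv()*R.from_matrix(T)).as_rotvec(); print(' yaw',yaw_y+k,'rotvec',rv.round(4),'deg',np.degrees(np.linalg.norm(rv)).round(1))
            if tgt is not None: print('   shift in new axes',(T.T@(np.array(tgt)-p)).round(4))
    if tgt is not None: print(' shift in cur axes',(M.T@(np.array(tgt)-p)).round(4))
E
python3 - <<'E'
from h import *
plan([.515,-.1395,.20],104.2)
E
```

```text
t 0.6 pos [0.1832 0.6496 0.2037] toolx [-0.  0. -1.] y yaw -105.75 q [ 1.58  0.36  0.01 -0.   -1.22 -0.29] w 0.0855 F [-0.8 -0.  -0.3]
 yaw -75.8 rotvec [-0.5227  0.      0.    ] deg 29.9
   shift in new axes [ 0.0037  0.8464 -0.1281]
 yaw 104.2 rotvec [ 2.6189e+00  1.0000e-04 -0.0000e+00] deg 150.1
   shift in new axes [ 0.0037 -0.8464  0.1281]
 yaw 284.2 rotvec [-0.5227  0.      0.    ] deg 29.9
   shift in new axes [ 0.0037  0.8464 -0.1281]
 shift in cur axes [ 0.0037  0.6695 -0.5335]
```

```bash
python3 -m jog '[[0,[0,0,0],[-0.1045,0,0]],[0,[0,0,0],[-0.1045,0,0]],[0,[0,0,0],[-0.1045,0,0]],[0,[0,0,0],[-0.1045,0,0]],[0,[0,0,0],[-0.1045,0,0]],[0,[0,0.0385,-0.013],[0,0,0]],[0,[0,0.0385,-0.013],[0,0,0]],[0,[0,0.0385,-0.013],[0,0,0]],[0,[0,0.0385,-0.013],[0,0,0]],[0,[0,0.0385,-0.013],[0,0,0]],[0,[0,0.0385,-0.013],[0,0,0]],[0,[0,0.0385,-0.013],[0,0,0]],[0,[0,0.0385,-0.013],[0,0,0]],[0,[0,0.0385,-0.013],[0,0,0]],[0,[0,0.0385,-0.013],[0,0,0]]]'
python3 -m jog '[[0,[0,0.0385,0],[0,0,0]],[0,[0,0.0385,0],[0,0,0]],[0,[0,0.0385,0],[0,0,0]],[0,[0,0.0385,0],[0,0,0]],[0,[0,0.0385,0],[0,0,0]],[0,[0,0.0385,0],[0,0,0]],[0,[0,0.0385,0],[0,0,0]],[0,[0,0.0385,0],[0,0,0]],[0,[0,0.03,0],[0,0,0]],[0,[0,0.02,0],[0,0,0]],[0,[0,0,0],[0,0,0]]]'
python3 - <<'E'
from h import *
plan([.515,-.1395,.20],104.2)
E
```

```text
t: 1.85
ee_pos: [0.4043, 0.3066, 0.2042]
orientation: [0.702, 0.088, -0.701, 0.087]
wrist_force: [0.9, 0.2, -0.8]
gripper_width: 0.0857
t: 2.77
ee_pos: [0.4918, -0.0418, 0.2037]
orientation: [-0.702, -0.086, 0.702, -0.086]
wrist_force: [0.7, -0.2, 0.1]
gripper_width: 0.0854
t 2.77 pos [ 0.4918 -0.0418  0.2037] toolx [-1.e-04 -5.e-04 -1.e+00] y yaw -75.99 q [ 0.31  0.06 -0.38  0.   -1.14  1.5 ] w 0.0854 F [ 0.7 -0.2  0.1]
 yaw -75.8 rotvec [-0.0033  0.0002 -0.0005] deg 0.2
   shift in new axes [0.0037 0.1004 0.0014]
 yaw 104.2 rotvec [ 3.1383e+00 -7.0000e-04 -3.0000e-04] deg 179.8
   shift in new axes [ 0.0037 -0.1004 -0.0014]
 yaw 284.2 rotvec [-0.0033  0.0002 -0.0005] deg 0.2
   shift in new axes [0.0037 0.1004 0.0014]
 shift in cur axes [0.0037 0.1004 0.0011]
```

```bash
python3 -m jog '[[0,[0,0.03,0],[0,0,0]],[0,[0,0.03,0],[-0.003,0,0]],[0,[0,0.025,0],[0,0,0]],[60,[0,0.0154,0.001],[0,0,0]],[100,[0.013,0,0],[0,0,0]],[100,[0.015,0,0],[0,0,0]],[100,[0.015,0,0],[0,0,0]],[100,[0.015,0,0],[0,0,0]],[100,[0.012,0,0],[0,0,0]],[100,[0.008,0,0],[0,0,0]],[100,[0,0,0],[0,0,0]],[100,[0,0,0],[0,0,0]]]'
python3 - <<'E'
from h import *
shot('top','t1');shot('side','s1')
plan([.515,-.1395,.1245],-75.8)
im=np.load('s1.npz')['im'][90:240,230:400]; cv2.imwrite('pics/s1c.png',cv2.resize(im[:,:,::-1],None,fx=4,fy=4,interpolation=2))
E
```

```text
t: 3.77
ee_pos: [0.5152, -0.1362, 0.1259]
orientation: [-0.701, -0.088, 0.702, -0.089]
wrist_force: [-0.2, 0.8, 0.6]
gripper_width: 0.0518
t 3.87 pos [ 0.5158 -0.1363  0.1266] toolx [ 1.3e-03 -1.0e-04 -1.0e+00] y yaw -75.62 q [ 0.11  0.19 -0.41  0.   -0.97  1.71] w 0.0522 F [ 0.4 -0.   0.4]
 yaw -255.8 rotvec [-3.1384e+00  7.0000e-04 -1.9000e-03] deg 179.8
   shift in new axes [ 0.0021 -0.0029 -0.0016]
 yaw -75.8 rotvec [ 0.0032 -0.0012 -0.0004] deg 0.2
   shift in new axes [0.0021 0.0029 0.0016]
 yaw 104.2 rotvec [-3.1384e+00  7.0000e-04 -1.9000e-03] deg 179.8
   shift in new axes [ 0.0021 -0.0029 -0.0016]
 shift in cur axes [0.0021 0.0029 0.0016]
```

View pics/s1c.png

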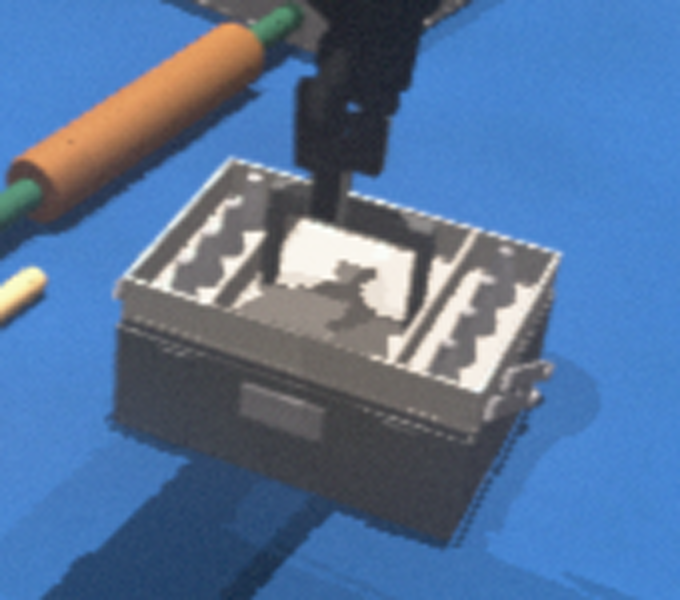

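```bash
python3 -m jog '[[100,[0.0015,0.0025,0.001],[0.003,0,0]],[140,[0,0,0],[0,0,0]],[170,[0,0,0],[0,0,0]],[255,[0,0,0],[0,0,0]],[255,[0,0,0],[0,0,0]],[255,[0,0,0],[0,0,0]],[255,[0,0,0],[0,0,0]],[255,[0,0,0],[0,0,0]],[255,[0,0,0],[0,0,0]],[255,[0,0,0],[0,0,0]]]' 60
python3 - <<'E'
from h import *
plan([.515,-.1395,.1245],-75.8)
# path in tool axes (x down, y=-bay y, z=-bay x)
q=np.linspace(0,2.02,31); y=-.125*(np.cos(.574)-np.cos(.574+q)); z=.125*(np.sin(.574+q)-np.sin(.574))
for a,b in zip(np.round(np.diff(-z),4),np.round(np.diff(-y),4)): print([a,b])
E
```

```text
t: 4.7
ee_pos: [0.5148, -0.139, 0.1242]
orientation: [-0.702, -0.087, 0.702, -0.087]
wrist_force: [1.2, 0.5, 1.0]
gripper_width: 0.0002
t 4.7 pos [ 0.5148 -0.139   0.1242] toolx [-0. -0. -1.] y yaw -75.81 q [ 0.1   0.19 -0.41 -0.   -0.97  1.71] w 0.0002 F [1.2 0.5 1. ]
 yaw -255.8 rotvec [ 3.1414e+00  0.0000e+00 -1.0000e-04] deg 180.0
   shift in new axes [-0.0003 -0.0005  0.0001]
 yaw -75.8 rotvec [-0.0001  0.      0.    ] deg 0.0
   shift in new axes [-0.0003  0.0005 -0.0001]
 yaw 104.2 rotvec [ 3.1414e+00  0.0000e+00 -1.0000e-04] deg 180.0
   shift in new axes [-0.0003 -0.0005  0.0001]
 shift in cur axes [-0.0003  0.0005 -0.0001]
[np.float64(-0.0069), np.float64(0.0048)]
[np.float64(-0.0066), np.float64(0.0053)]
[np.float64(-0.0062), np.float64(0.0057)]
[np.float64(-0.0058), np.float64(0.0061)]
[np.float64(-0.0054), np.float64(0.0065)]
[np.float64(-0.0049), np.float64(0.0068)]
[np.float64(-0.0045), np.float64(0.0071)]
[np.float64(-0.004), np.float64(0.0074)]
[np.float64(-0.0035), np.float64(0.0077)]
[np.float64(-0.0029), np.float64(0.0079)]
[np.float64(-0.0024), np.float64(0.0081)]
[np.float64(-0.0019), np.float64(0.0082)]
[np.float64(-0.0013), np.float64(0.0083)]
[np.float64(-0.0007), np.float64(0.0084)]
[np.float64(-0.0002), np.float64(0.0084)]
[np.float64(0.0004), np.float64(0.0084)]
[np.float64(0.001), np.float64(0.0084)]
[np.float64(0.0015), np.float64(0.0083)]
[np.float64(0.0021), np.float64(0.0082)]
[np.float64(0.0026), np.float64(0.008)]
[np.float64(0.0031), np.float64(0.0078)]
[np.float64(0.0037), np.float64(0.0076)]
[np.float64(0.0042), np.float64(0.0073)]
[np.float64(0.0047), np.float64(0.007)]
[np.float64(0.0051), np.float64(0.0067)]
[np.float64(0.0056), np.float64(0.0063)]
[np.float64(0.006), np.float64(0.0059)]
[np.float64(0.0063), np.float64(0.0055)]
[np.float64(0.0067), np.float64(0.0051)]
[np.float64(0.007), np.float64(0.0046)]
```

Run:
```python
from h import *
shot('top','t2');shot('side','s2')
a=np.load('s2.npz')['im'][90:240,250:380]; b=np.load('t2.npz')['im'][110:290,310:460]
f=lambda im,h:cv2.resize(im[:,:,::-1],(int(im.shape[1]*h/im.shape[0]),h),interpolation=2)
cv2.imwrite('pics/m2.png',np.hstack([f(a,420),f(b,420)]))
```

```text
(no output)
```

View pics/m2.png

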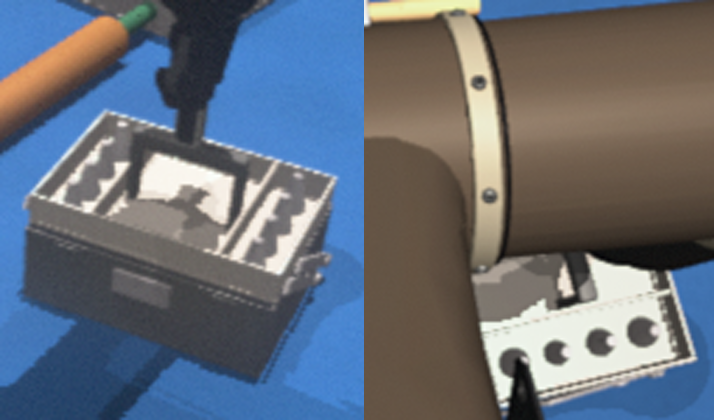

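Run:
```python
from h import *
p=readout.get_obs()['ee_pos']; print(p)
for n in('side','top'):
    print(n,proj(n,[p,p+[0,0,.03],p+[0,0,.06],[.515,-.1395,.151]]))
z=np.load('s2.npz');C=cloud('side',z['d']);im=z['im'].copy()
a=proj('side',[p])[0]; 
for v in range(120,152,2):
    print(v,[ (C[v,u]*1000).round().astype(int).tolist() for u in range(314,326,3)])
c=im[90:200,270:370]; c=cv2.resize(c[:,:,::-1],None,fx=6,fy=5.4,interpolation=0)
for X,col in((p,(0,0,255)),(p+[0,0,.03],(0,255,0)),([.515,-.1395,.151],(255,0,255))):
    u,v=proj('side',[X])[0]; cv2.circle(c,(int((u-270+.5)*6),int((v-90+.5)*5.4)),5,col,-1)
cv2.imwrite('pics/m3.png',c)
```

```text
[ 0.51475618 -0.13902265  0.12417616]
side [[316.3211918  149.79878822]
 [317.71932208 138.94182153]
 [319.17444774 127.64226595]
 [317.60521038 139.9868047 ]]
top [[392.86926105 211.80281144]
 [397.27188152 209.61322325]
 [402.01180758 207.25588034]
 [397.07588963 209.70915681]]
120 [[492, -80, 239], [491, -88, 236], [505, -122, 215], [499, -125, 217]]
122 [[493, -82, 232], [495, -96, 226], [506, -126, 208], [503, -133, 206]]
124 [[498, -91, 222], [494, -95, 222], [499, -115, 211], [504, -135, 200]]
126 [[501, -96, 214], [492, -93, 218], [499, -116, 206], [502, -133, 197]]
128 [[508, -108, 200], [497, -102, 207], [497, -114, 202], [507, -143, 185]]
130 [[516, -121, 185], [501, -110, 197], [508, -133, 184], [507, -144, 179]]
132 [[515, -120, 181], [510, -125, 181], [507, -132, 179], [507, -145, 173]]
134 [[515, -121, 176], [511, -127, 175], [506, -132, 175], [647, -377, -2]]
136 [[516, -124, 169], [509, -126, 171], [506, -134, 168], [640, -367, -1]]
138 [[517, -126, 162], [509, -127, 165], [506, -135, 163], [635, -360, -3]]
140 [[514, -123, 159], [508, -127, 160], [505, -133, 159], [540, -204, 109]]
142 [[519, -132, 147], [511, -131, 151], [507, -139, 149], [503, -144, 149]]
144 [[519, -133, 142], [511, -132, 146], [505, -135, 147], [498, -137, 149]]
146 [[518, -132, 137], [512, -135, 138], [504, -135, 142], [497, -137, 144]]
148 [[558, -196, 80], [554, -203, 79], [502, -133, 138], [497, -138, 138]]
150 [[553, -190, 80], [549, -197, 78], [543, -202, 78], [537, -207, 79]]
```

View pics/m3.png

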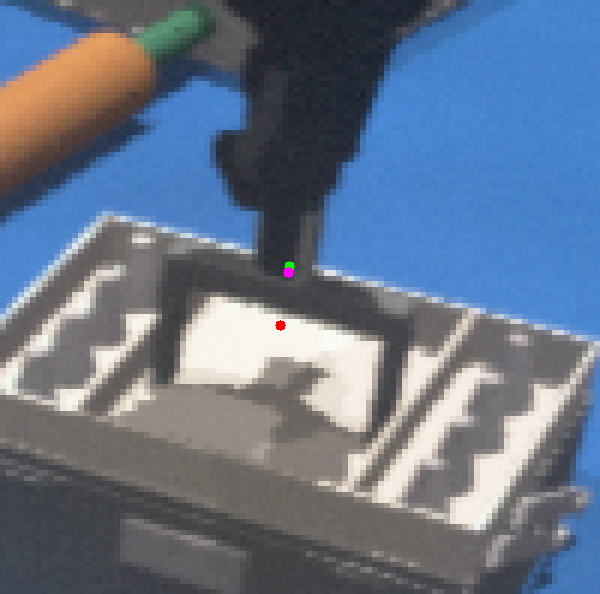

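```bash
python3 -m jog '[[255,[-0.02,0,0],[0,0,0]],[255,[-0.03,0,0],[0,0,0]],[255,[0,0,0],[0,0,0]],[255,[0,0,0],[0,0,0]]]'
python3 - <<'E'
from h import *
shot('side','s3');p=readout.get_obs()['ee_pos']; print(p)
z=np.load('s3.npz');C=cloud('side',z['d']);im=z['im']
for v in range(100,146,2):
    print(v,[ (C[v,u]*1000).round().astype(int).tolist() for u in range(311,329,3)])
c=im[70:180,270:370]; c=cv2.resize(c[:,:,::-1],None,fx=6,fy=5.4,interpolation=0)
for X,col in((p,(0,0,255)),(p+[0,0,.03],(0,255,0))):
    u,v=proj('side',[X])[0]; cv2.circle(c,(int((u-270+.5)*6),int((v-70+.5)*5.4)),5,col,-1)
cv2.imwrite('pics/m4.png',c)
E
```

```text
t: 5.13
ee_pos: [0.516, -0.139, 0.1759]
orientation: [0.703, 0.087, -0.7, 0.088]
wrist_force: [-0.2, 0.3, -1.4]
gripper_width: -0.0002
[ 0.51501623 -0.13891332  0.17464688]
100 [[509, -86, 275], [503, -88, 277], [493, -83, 282], [495, -98, 276], [504, -123, 263], [505, -136, 257]]
102 [[513, -92, 267], [506, -93, 269], [498, -92, 273], [495, -99, 271], [504, -124, 258], [506, -139, 252]]
104 [[516, -98, 259], [514, -106, 256], [501, -97, 265], [494, -97, 268], [501, -119, 256], [505, -139, 247]]
106 [[521, -106, 249], [514, -108, 251], [507, -108, 254], [497, -103, 260], [498, -117, 254], [508, -144, 239]]
108 [[766, -476, -1], [761, -487, -3], [517, -124, 239], [500, -108, 252], [506, -131, 240], [509, -146, 233]]
110 [[761, -471, -4], [751, -472, 0], [517, -125, 234], [510, -126, 236], [507, -133, 234], [724, -502, -2]]
112 [[752, -457, -2], [527, -129, 223], [514, -122, 231], [508, -124, 232], [507, -134, 229], [716, -489, -1]]
114 [[743, -446, -1], [523, -125, 221], [515, -124, 225], [509, -126, 227], [505, -132, 226], [709, -480, -2]]
116 [[737, -438, -2], [525, -129, 214], [517
[... 881 characters left out ...]
77, 0], [653, -385, -1], [646, -390, 0]]
134 [[673, -352, -2], [667, -359, -2], [658, -361, 1], [654, -370, -1], [646, -375, 0], [641, -383, -2]]
136 [[574, -201, 107], [662, -352, -4], [653, -354, -1], [650, -365, -4], [641, -368, -2], [634, -374, -1]]
138 [[532, -137, 150], [565, -202, 104], [556, -202, 108], [641, -354, -2], [635, -359, -2], [628, -365, -2]]
140 [[528, -132, 149], [522, -136, 150], [517, -139, 150], [511, -143, 151], [543, -210, 104], [621, -354, 0]]
142 [[526, -130, 145], [520, -133, 146], [512, -133, 150], [507, -138, 150], [502, -143, 150], [498, -148, 149]]
144 [[525, -130, 140], [519, -133, 141], [512, -134, 144], [505, -136, 146], [499, -139, 147], [493, -142, 149]]
```

View pics/m4.png

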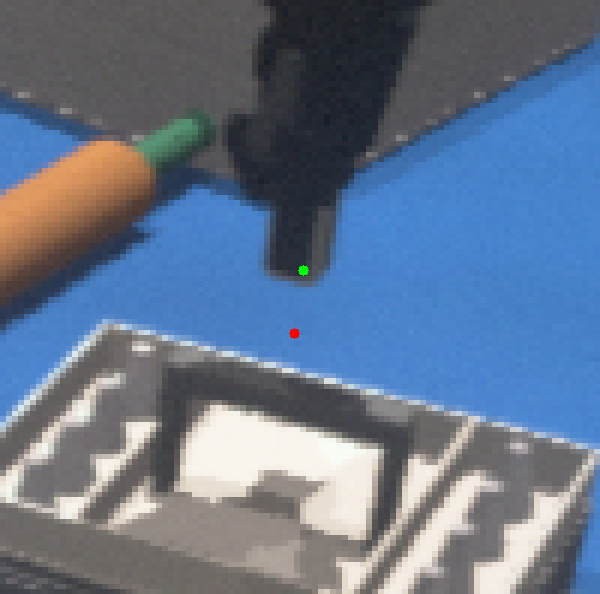

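```bash
python3 -m jog '[[100,[0,0,0],[0,0,0]],[100,[0,0,0],[0,0,0]],[100,[0,0,0],[0,0,0]],[100,[0,0,0],[0,0,0]],[100,[0,0,0],[0,0,0]],[100,[0.015,0,0],[0,0,0]],[100,[0.015,0,0],[0,0,0]],[100,[0.015,0,0],[0,0,0]],[100,[0.012,0,0],[0,0,0]],[100,[0.01,0,0],[0,0,0]],[100,[0.006,0,0],[0,0,0]],[100,[0.004,0,0],[0,0,0]],[100,[0,0,0],[0,0,0]],[100,[0,0,0],[0,0,0]]]'
python3 - <<'E'
from h import *
shot('side','s4');p=readout.get_obs()['ee_pos']; print(p)
plan([.515,-.1395,.097],-75.8)
im=np.load('s4.npz')['im']
c=im[90:200,260:370]; c=cv2.resize(c[:,:,::-1],None,fx=5.4,fy=5.4,interpolation=0)
cv2.imwrite('pics/m5.png',c)
E
```

```text
t: 6.35
ee_pos: [0.5151, -0.1391, 0.0975]
orientation: [0.702, 0.087, -0.702, 0.088]
wrist_force: [-0.0, -0.2, -0.4]
gripper_width: 0.052
[ 0.51528499 -0.13905407  0.09778743]
t 6.4 pos [ 0.5153 -0.1391  0.0978] toolx [ 9.e-04 -1.e-04 -1.e+00] y yaw -75.8 q [ 0.1   0.22 -0.44  0.   -0.9   1.71] w 0.0516 F [0.3 0.1 0.3]
 yaw -255.8 rotvec [-3.1415e+00  5.0000e-04 -1.3000e-03] deg 180.0
   shift in new axes [ 0.0008 -0.0004 -0.0004]
 yaw -75.8 rotvec [ 0.     -0.0009 -0.0003] deg 0.1
   shift in new axes [0.0008 0.0004 0.0004]
 yaw 104.2 rotvec [-3.1415e+00  5.0000e-04 -1.3000e-03] deg 180.0
   shift in new axes [ 0.0008 -0.0004 -0.0004]
 shift in cur axes [0.0008 0.0004 0.0004]
```

View pics/m5.png

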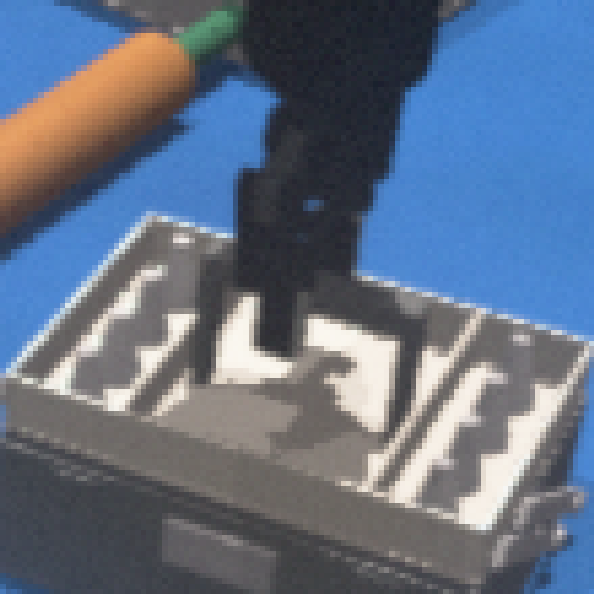

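Now the near finger is clearly in front of the bar (in the crop, x 255–300, y 250–355). The reported TCP z reads about 27 mm too low compared with the real tips. I'll close now.

```bash
python3 -m jog '[[140,[0,0,0],[0,0,0]],[170,[0,0,0],[0,0,0]],[255,[0,0,0],[0,0,0]],[255,[0,0,0],[0,0,0]],[255,[0,0,0],[0,0,0]],[255,[0,0,0],[0,0,0]],[255,[0,0,0],[0,0,0]],[255,[0,0,0],[0,0,0]],[255,[0,0,0],[0,0,0]]]' 60
```

```text
t: 7.15
ee_pos: [0.5156, -0.1411, 0.098]
orientation: [0.702, 0.086, -0.701, 0.088]
wrist_force: [2.8, -13.9, -0.4]
gripper_width: 0.013
```

```bash
python3 -m jog '[[255,[-0.0069,0.0048,0],[0,0,0]],[255,[-0.0066,0.0053,0],[0,0,0]],[255,[-0.0062,0.0057,0],[0,0,0]],[255,[-0.0058,0.0061,0],[0,0,0]],[255,[-0.0054,0.0065,0],[0,0,0]],[255,[-0.0049,0.0068,0],[0,0,0]],[255,[-0.0045,0.0071,0],[0,0,0]],[255,[-0.004,0.0074,0],[0,0,0]]]'
python3 - <<'E'
from h import *
plan(None)
E
```

```text
t: 7.82
ee_pos: [0.527, -0.1874, 0.1414]
orientation: [-0.702, -0.088, 0.702, -0.087]
wrist_force: [4.0, 0.8, -10.4]
gripper_width: 0.0126
t 7.82 pos [ 0.527  -0.1874  0.1414] toolx [-3.e-04  7.e-04 -1.e+00] y yaw -75.82 q [ 0.01  0.22 -0.33 -0.   -1.02  1.81] w 0.0126 F [  4.    0.8 -10.4]
```

```bash
python3 -m jog '[[255,[-0.0035,0.0077,0],[0,0,0]],[255,[-0.0029,0.0079,0],[0,0,0]],[255,[-0.0024,0.0081,0],[0,0,0]],[255,[-0.0019,0.0082,0],[0,0,0]],[255,[-0.0013,0.0083,0],[0,0,0]],[255,[-0.0007,0.0084,0],[0,0,0]],[255,[-0.0002,0.0084,0],[0,0,0]],[255,[0.0004,0.0084,0],[0,0,0]],[255,[0.001,0.0084,0],[0,0,0]],[255,[0.0015,0.0083,0],[0,0,0]],[255,[0.0021,0.0082,0],[0,0,0]]]'
python3 -m jog '[[255,[0.0026,0.008,0],[0,0,0]],[255,[0.0031,0.0078,0],[0,0,0]],[255,[0.0037,0.0076,0],[0,0,0]],[255,[0.0042,0.0073,0],[0,0,0]],[255,[0.0047,0.007,0],[0,0,0]],[255,[0.0051,0.0067,0],[0,0,0]],[255,[0.0056,0.0063,0],[0,0,0]],[255,[0.006,0.0059,0],[0,0,0]]]'
python3 - <<'E'
from h import *
plan(None)
o=readout.get_obs()['ee_pos']; d=o[:2]-[.5156,-.1411]; a=np.radians(14.2); print(d@[np.cos(a),np.sin(a)], d@[-np.sin(a),np.cos(a)], o[2]-.0978)
E
```

```text
t: 8.73
ee_pos: [0.5497, -0.2765, 0.1504]
orientation: [0.702, 0.087, -0.701, 0.088]
wrist_force: [-0.7, -0.6, 4.7]
gripper_width: 0.0127
t: 9.4
ee_pos: [0.5637, -0.3322, 0.115]
orientation: [0.702, 0.086, -0.701, 0.088]
wrist_force: [0.8, -7.1, 4.8]
gripper_width: 0.0127
t 9.4 pos [ 0.5637 -0.3322  0.115 ] toolx [ 0.0016 -0.0026 -1.    ] y yaw -75.8 q [-0.23  0.39 -0.16  0.   -1.02  2.05] w 0.0127 F [ 0.8 -7.1  4.8]
-0.00019337434461673829 -0.19702298867800203 0.017235510065553905
```

```bash
python3 -m jog '[[255,[0.006,0.005,0],[0,0,0]],[255,[0.0062,0.0045,0],[0,0,0]],[255,[0.004,0.003,0],[0,0,0]],[255,[0,0,0],[0,0,0]]]'
python3 - <<'E'
from h import *
plan(None)
o=readout.get_obs()['ee_pos']; d=o[:2]-[.5156,-.1411]; a=np.radians(14.2); print(d@[np.cos(a),np.sin(a)], d@[-np.sin(a),np.cos(a)], o[2]-.0978)
shot('top','t6');shot('side','s6')
E
```

```text
t: 9.73
ee_pos: [0.5669, -0.3448, 0.0983]
orientation: [0.702, 0.086, -0.701, 0.088]
wrist_force: [2.0, -10.6, 0.5]
gripper_width: 0.0127
t 9.73 pos [ 0.5669 -0.3448  0.0983] toolx [ 0.0013 -0.0029 -1.    ] y yaw -75.82 q [-0.25  0.42 -0.15  0.   -1.    2.07] w 0.0127 F [  2.  -10.6   0.5]
-0.0002643431189821559 -0.2100599044275113 0.0004756269755897269
```

View pics/s6.png

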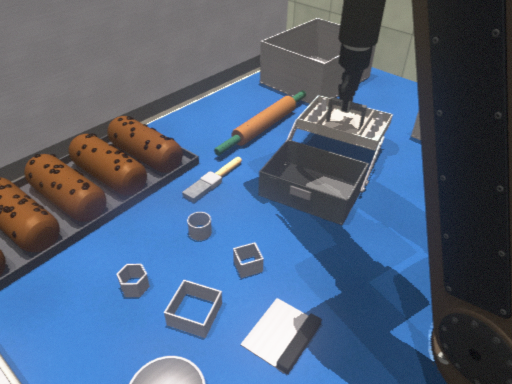

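```bash
python3 -m jog '[[200,[0,0,0],[0,0,0]],[100,[0,0,0],[0,0,0]],[100,[0,0,0],[0,0,0]],[100,[0,0,0],[0,0,0]],[100,[0,0,0],[0,0,0]],[100,[-0.01,0,0],[0,0,0]],[100,[-0.015,0,0],[0,0,0]],[100,[-0.02,0,0],[0,0,0]],[100,[-0.02,0,0],[0,0,0]],[100,[-0.02,0,0],[0,0,0]],[100,[0,0,0],[0,0,0]]]'
python3 - <<'E'
from h import *
shot('top','t7');shot('side','s7')
plan([.4665,.1475,.15],-116.7)
E
```

```text
t: 10.75
ee_pos: [0.5682, -0.3428, 0.1891]
orientation: [0.704, 0.086, -0.699, 0.089]
wrist_force: [1.1, -0.9, 1.0]
gripper_width: 0.0524
t 10.85 pos [ 0.5667 -0.3417  0.1849] toolx [ 2.6e-03 -6.0e-04 -1.0e+00] y yaw -75.79 q [-0.25  0.35 -0.05 -0.   -1.17  2.07] w 0.0519 F [-0.1 -0.4 -0.1]
 yaw -296.7 rotvec [-2.4277e+00  4.0000e-04 -3.4000e-03] deg 139.1
   shift in new axes [ 0.0349  0.3921 -0.3093]
 yaw -116.7 rotvec [ 7.139e-01 -2.700e-03 -3.000e-04] deg 40.9
   shift in new axes [ 0.0349 -0.3921  0.3093]
 yaw 63.3 rotvec [-2.4277e+00  4.0000e-04 -3.4000e-03] deg 139.1
   shift in new axes [ 0.0349  0.3921 -0.3093]
 shift in cur axes [ 0.0344 -0.4989 -0.0229]
```

View pics/t7.png

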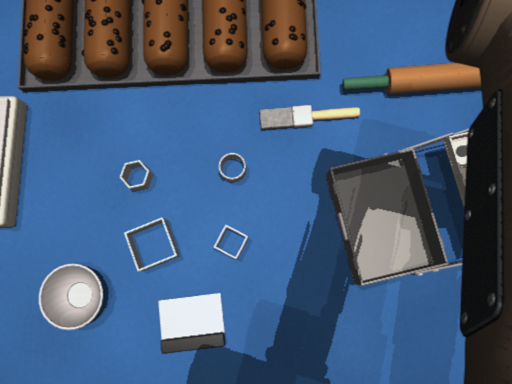

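```bash
python3 -m jog '[[60,[0,-0.03,-0.0015],[0,0,0]],[0,[0,-0.036,-0.0016],[0,0,0]],[0,[0,-0.036,-0.0016],[0,0,0]],[0,[0,-0.036,-0.0016],[0,0,0]],[0,[0,-0.036,-0.0016],[0,0,0]],[0,[0,-0.036,-0.0016],[0,0,0]],[0,[0,-0.036,-0.0016],[0,0,0]],[0,[0,-0.036,-0.0016],[0,0,0]],[0,[0,-0.036,-0.0016],[0,0,0]],[0,[0,-0.036,-0.0016],[0,0,0]],[0,[0,-0.036,-0.0016],[0,0,0]],[0,[0,-0.036,-0.0016],[0,0,0]],[0,[0,-0.036,-0.0016],[0,0,0]],[0,[0,-0.03,-0.0016],[0,0,0]],[0,[0,0,0],[0.1,0,0]],[0,[0,0,0],[0.1,0,0]],[0,[0,0,0],[0.1,0,0]],[0,[0,0,0],[0.1,0,0]],[0,[0,0,0],[0.1,0,0]],[0,[0,0,0],[0.1,0,0]]]'
python3 -m jog '[[0,[0,0,0],[0.114,0,0]],[0,[0,0,0],[0,0,0]],[0,[0,0,0],[0,0,0]]]'
python3 - <<'E'
from h import *
plan([.4665,.1475,.05],-116.7)
E
```

```text
t: 12.52
ee_pos: [0.4664, 0.1405, 0.1825]
orientation: [-0.695, 0.126, 0.696, 0.125]
wrist_force: [0.7, 0.7, -0.9]
gripper_width: 0.0852
t: 12.77
ee_pos: [0.4666, 0.1405, 0.1827]
orientation: [-0.688, 0.162, 0.689, 0.162]
wrist_force: [0.6, 0.0, 0.4]
gripper_width: 0.0857
t 12.77 pos [0.4666 0.1405 0.1827] toolx [-9.e-04 -5.e-04 -1.e+00] y yaw -116.52 q [ 0.7   0.06 -0.42 -0.   -1.09  0.41] w 0.0857 F [0.6 0.  0.4]
 yaw -296.7 rotvec [-3.1384e+00  1.4000e-03  9.0000e-04] deg 179.8
   shift in new axes [ 0.1327  0.0062 -0.0032]
 yaw -116.7 rotvec [ 0.0032  0.0006 -0.0009] deg 0.2
   shift in new axes [ 0.1327 -0.0062  0.0032]
 yaw 63.3 rotvec [-3.1384e+00  1.4000e-03  9.0000e-04] deg 179.8
   shift in new axes [ 0.1327  0.0062 -0.0032]
 shift in cur axes [ 0.1327 -0.0063  0.0032]
```

```bash
python3 -m jog '[[0,[0.015,-0.0063,0.0032],[0.003,0,0]],[0,[0.025,0,0],[0,0,0]],[0,[0.03,0,0],[0,0,0]],[0,[0.03,0,0],[0,0,0]],[0,[0.02,0,0],[0,0,0]],[0,[0.0127,0,0],[0,0,0]],[0,[0,0,0],[0,0,0]],[0,[0,0,0],[0,0,0]],[0,[0,0,0],[0,0,0]]]'
python3 - <<'E'
from h import *
shot('side','s8');plan([.4665,.1475,-.023],-116.7)
im=np.load('s8.npz')['im'];c=im[170:300,180:310].copy(); c=cv2.resize(c[:,:,::-1],None,fx=4.5,fy=4.5,interpolation=2)
cv2.imwrite('pics/m8.png',c)
E
```

```text
t: 13.52
ee_pos: [0.4676, 0.1481, 0.0513]
orientation: [0.688, -0.164, -0.688, -0.164]
wrist_force: [-0.2, 0.5, 0.1]
gripper_width: 0.0856
t 13.57 pos [0.4678 0.1483 0.0516] toolx [ 0.0015  0.001  -1.    ] y yaw -116.8 q [ 0.71  0.22 -0.59  0.   -0.76  0.39] w 0.0851 F [-0.4  0.8  0.9]
 yaw -296.7 rotvec [3.1398e+00 2.5000e-03 1.4000e-03] deg 179.9
   shift in new axes [ 0.0746 -0.0013 -0.0008]
 yaw -116.7 rotvec [-0.0018 -0.0009  0.0016] deg 0.1
   shift in new axes [0.0746 0.0013 0.0008]
 yaw 63.3 rotvec [3.1398e+00 2.5000e-03 1.4000e-03] deg 179.9
   shift in new axes [ 0.0746 -0.0013 -0.0008]
 shift in cur axes [0.0746 0.0014 0.0008]
```

View pics/m8.png

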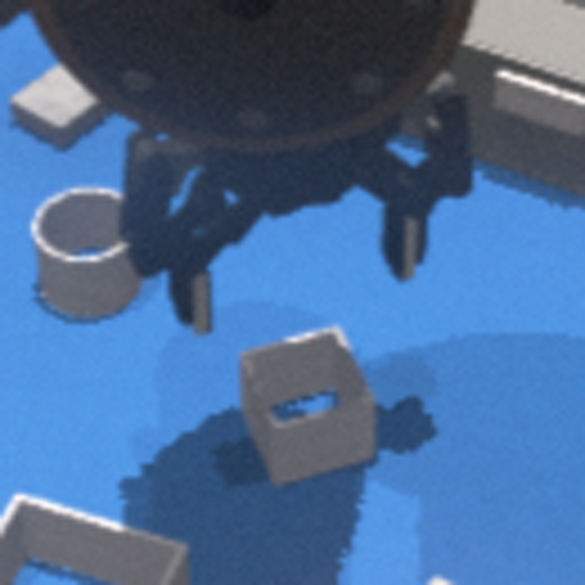

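```bash
python3 -m jog '[[0,[0.015,0.0013,0.0008],[0,0,0]],[0,[0.02,0,0],[0,0,0]],[20,[0.015,0,0],[0,0,0]],[40,[0.01,0,0],[0,0,0]],[50,[0.006,0,0],[0,0,0]],[50,[0.004,0,0],[0,0,0]],[50,[0.002,0,0],[0,0,0]],[50,[0,0,0],[0,0,0]],[50,[0,0,0],[0,0,0]],[50,[0,0,0],[0,0,0]]]'
python3 - <<'E'
from h import *
shot('side','s9');plan([.4665,.1475,-.023],-116.7)
im=np.load('s9.npz')['im'];c=im[170:300,180:310].copy(); c=cv2.resize(c[:,:,::-1],None,fx=4.5,fy=4.5,interpolation=2)
cv2.imwrite('pics/m9.png',c)
E
```

```text
t: 14.4
ee_pos: [0.4661, 0.1473, -0.0209]
orientation: [0.688, -0.164, -0.687, -0.165]
wrist_force: [-1.3, -0.4, -0.6]
gripper_width: 0.0686
t 14.45 pos [ 0.4661  0.1473 -0.0209] toolx [ 9.e-04  7.e-04 -1.e+00] y yaw -116.88 q [ 0.71  0.33 -0.66  0.   -0.58  0.39] w 0.0685 F [ 0.1 -0.2  0.2]
 yaw -296.7 rotvec [3.1385e+00 1.6000e-03 8.0000e-04] deg 179.8
   shift in new axes [0.0021 0.0004 0.0003]
 yaw -116.7 rotvec [-0.0031 -0.0005  0.001 ] deg 0.2
   shift in new axes [ 0.0021 -0.0004 -0.0003]
 yaw 63.3 rotvec [3.1385e+00 1.6000e-03 8.0000e-04] deg 179.8
   shift in new axes [0.0021 0.0004 0.0003]
 shift in cur axes [ 0.0021 -0.0004 -0.0003]
```

View pics/m9.png

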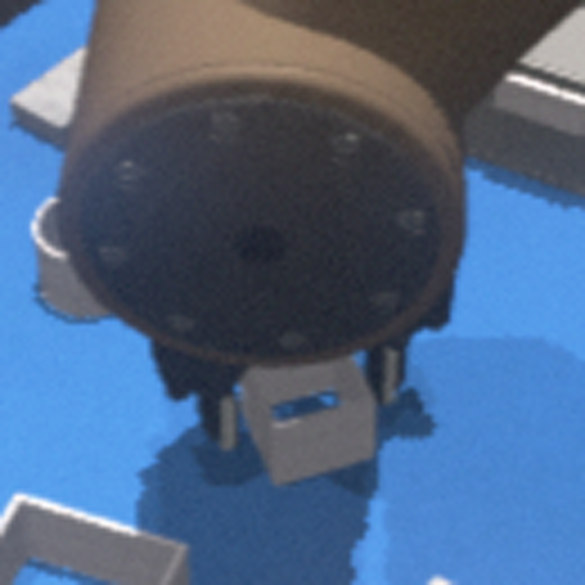

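```bash
python3 -m jog '[[50,[0.001,0,0],[0,0,0]],[70,[0,0,0],[0,0,0]],[90,[0,0,0],[0,0,0]],[110,[0,0,0],[0,0,0]],[130,[0,0,0],[0,0,0]],[160,[0,0,0],[0,0,0]],[255,[0,0,0],[0,0,0]],[255,[0,0,0],[0,0,0]],[255,[0,0,0],[0,0,0]],[255,[0,0,0],[0,0,0]]]' 30
python3 - <<'E'
from h import *
plan(None)
E
```

```text
t: 15.28
ee_pos: [0.4657, 0.1469, -0.0224]
orientation: [0.688, -0.164, -0.688, -0.164]
wrist_force: [-1.8, -0.3, 5.7]
gripper_width: 0.0478
t 15.28 pos [ 0.4657  0.1469 -0.0224] toolx [ 0. -0. -1.] y yaw -116.89 q [ 0.71  0.33 -0.66  0.   -0.58  0.39] w 0.0478 F [-1.8 -0.3  5.7]
```

```bash
python3 -m jog '[[255,[-0.005,0,0],[0,0,0]],[255,[-0.01,0,0],[0,0,0]],[255,[-0.02,0,0],[0,0,0]],[255,[-0.025,0,0],[0,0,0]],[255,[-0.025,0,0],[0,0,0]],[255,[-0.025,0,0],[0,0,0]],[255,[-0.02,0,0],[0,0,0]],[255,[-0.01,0,0],[0,0,0]],[255,[0,0,0],[-0.1,0,0]],[255,[0,0,0],[-0.1,0,0]],[255,[0,0,0],[-0.1,0,0]],[255,[0,0,0],[-0.1,0,0]],[255,[0,0,0],[-0.1,0,0]],[255,[0,0,0],[-0.1,0,0]],[255,[0,0,0],[-0.117,0,0]],[255,[0,0,0],[0,0,0]],[255,[0,0,0],[0,0,0]]]'
python3 - <<'E'
from h import *
shot('side','s10');plan([.515,-.1405,.118],-75.8)
# box frame from open-box picture t7
z=np.load('t7.npz');d=z['d'];C=cloud('top',d);zz=C[...,2]
a=np.radians(14.2);c0=np.array([.515,-.1405]);q=C[...,:2]-c0
bx=q@[np.cos(a),np.sin(a)];by=q@[-np.sin(a),np.cos(a)]
rim=(d>0)&(zz>.066)&(zz<.082)&(abs(bx)<.113)&(abs(by)<.09)
print(cv2.minAreaRect((C[rim][:,:2]*1000).astype(np.float32)),rim.sum())
fl=(d>0)&(abs(bx)<.09)&(abs(by)<.06);print('floor z',np.median(zz[fl]))
z=np.load('s10.npz')['im'];cv2.imwrite('pics/m10.png',cv2.resize(z[100:300,130:360][:,:,::-1],None,fx=3,fy=3))
E
```

```text
t: 16.7
ee_pos: [0.4654, 0.1468, 0.1169]
orientation: [-0.702, -0.086, 0.702, -0.086]
wrist_force: [-0.5, 0.1, -0.9]
gripper_width: 0.0476
t 16.75 pos [0.4655 0.1469 0.1171] toolx [-7.e-04 -3.e-04 -1.e+00] y yaw -76.05 q [ 0.71  0.13 -0.51 -0.   -0.93  1.11] w 0.0476 F [ 0.9  0.2 -1.1]
 yaw -255.8 rotvec [ 3.1373e+00 -2.0000e-04 -1.1000e-03] deg 179.8
   shift in new axes [-0.0009 -0.2908 -0.0225]
 yaw -75.8 rotvec [-0.0043  0.0007 -0.0001] deg 0.2
   shift in new axes [-0.0009  0.2908  0.0225]
 yaw 104.2 rotvec [ 3.1373e+00 -2.0000e-04 -1.1000e-03] deg 179.8
   shift in new axes [-0.0009 -0.2908 -0.0225]
 shift in cur axes [-0.0009  0.2908  0.0212]
((515.7615966796875, -139.6689453125), (220.67515563964844, 166.9342041015625), 14.259249687194824) 1312
floor z 0.005494678095612899
```

View pics/m10.png

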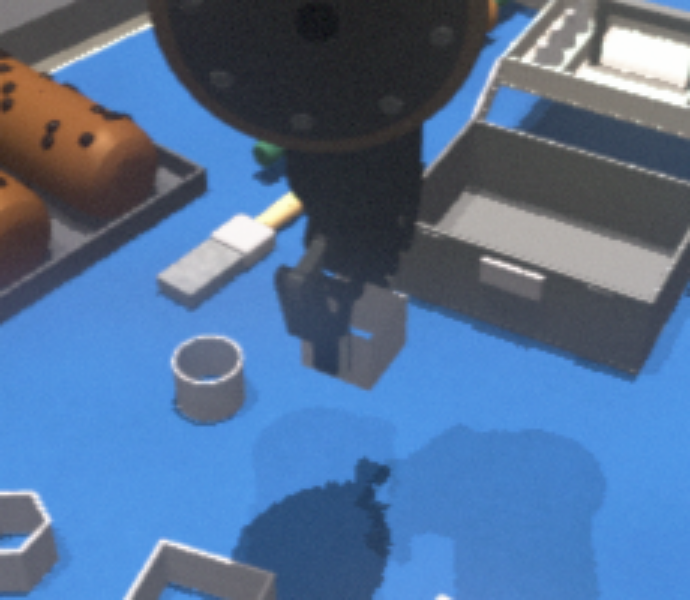

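Run:
```python
from h import *
for s,pz in(('s9',[.466,.147,-.021]),('s10',[.4655,.1469,.117])):
    z=np.load(s+'.npz');C=cloud('side',z['d']);dark=z['im'].max(2)<75
    P=C[(z['d']>0)&dark]-pz; r=np.hypot(P[:,0],P[:,1])
    for a in range(3,24,2):
        m=(r>a/100)&(r<=a/100+.02)&(P[:,2]>.02+ (0.02 if s=='s9' else 0)); 
        if m.sum(): print(s,a,m.sum(),np.percentile(P[m,2],[1,5,50]).round(3))
```

```text
s9 3 523 [0.045 0.054 0.446]
s9 5 230 [0.064 0.08  0.113]
s9 7 4 [0.106 0.106 0.111]
s9 19 8 [0.041 0.041 0.056]
s9 21 9 [0.041 0.041 0.048]
s9 23 4369 [0.423 0.438 0.481]
s10 3 1197 [0.078 0.104 0.173]
s10 5 48 [0.08  0.082 0.104]
s10 23 4669 [0.405 0.415 0.444]
```

```bash
python3 -m jog '[[255,[0,0.015,0.001],[-0.004,0,0]],[255,[0,0.03,0.0024],[0,0,0]],[255,[0,0.035,0.0026],[0,0,0]],[255,[0,0.035,0.0026],[0,0,0]],[255,[0,0.035,0.0026],[0,0,0]],[255,[0,0.035,0.0026],[0,0,0]],[255,[0,0.035,0.0026],[0,0,0]],[255,[0,0.03,0.0026],[0,0,0]],[255,[0,0.025,0.002],[0,0,0]],[255,[0,0.012,0.0015],[0,0,0]],[255,[0,0.0038,0],[0,0,0]],[255,[0,0,0],[0,0,0]],[255,[0,0,0],[0,0,0]]]'
python3 - <<'E'
from h import *
plan([.515,-.1405,-.0184],-75.8)
E
```

```text
t: 17.83
ee_pos: [0.5161, -0.1398, 0.1173]
orientation: [-0.701, -0.088, 0.702, -0.088]
wrist_force: [-0.2, 0.5, -1.6]
gripper_width: 0.0474
t 17.83 pos [ 0.5161 -0.1398  0.1173] toolx [-3.e-04  2.e-04 -1.e+00] y yaw -75.66 q [ 0.1   0.2  -0.42 -0.   -0.95  1.72] w 0.0474 F [-0.2  0.5 -1.6]
 yaw -255.8 rotvec [-3.1391e+00 -4.0000e-04  4.0000e-04] deg 179.9
   shift in new axes [ 0.1357 -0.0004 -0.0013]
 yaw -75.8 rotvec [0.0025 0.0002 0.0003] deg 0.1
   shift in new axes [0.1357 0.0004 0.0013]
 yaw 104.2 rotvec [-3.1391e+00 -4.0000e-04  4.0000e-04] deg 179.9
   shift in new axes [ 0.1357 -0.0004 -0.0013]
 shift in cur axes [0.1357 0.0005 0.0012]
```

```bash
python3 -m jog '[[255,[0.01,0,0.001],[0,0,0]],[255,[0.018,0,0],[0,0,0]],[255,[0.02,0,0],[0,0,0]],[255,[0.02,0,0],[0,0,0]],[255,[0.02,0,0],[0,0,0]],[255,[0.018,0,0],[0,0,0]],[255,[0.012,0,0],[0,0,0]],[255,[0.007,0,0],[0,0,0]],[255,[0.003,0,0],[0,0,0]],[255,[0,0,0],[0,0,0]],[255,[0,0,0],[0,0,0]],[255,[0,0,0],[0,0,0]]]'
python3 - <<'E'
from h import *
plan([.515,-.1405,-.0184],-75.8)
E
```

```text
t: 18.83
ee_pos: [0.516, -0.1403, -0.0097]
orientation: [0.702, 0.089, -0.701, 0.089]
wrist_force: [-1.2, -0.6, -1.4]
gripper_width: 0.0475
t 18.83 pos [ 0.516  -0.1403 -0.0097] toolx [ 1.5e-03  1.0e-04 -1.0e+00] y yaw -75.56 q [ 0.1   0.37 -0.55  0.   -0.65  1.72] w 0.0475 F [-1.2 -0.6 -1.4]
 yaw -255.8 rotvec [-3.1374e+00  5.0000e-04 -2.3000e-03] deg 179.8
   shift in new axes [ 0.0087  0.0001 -0.001 ]
 yaw -75.8 rotvec [ 0.0042 -0.0015 -0.0003] deg 0.3
   shift in new axes [ 0.0087 -0.0001  0.001 ]
 yaw 104.2 rotvec [-3.1374e+00  5.0000e-04 -2.3000e-03] deg 179.8
   shift in new axes [ 0.0087  0.0001 -0.001 ]
 shift in cur axes [ 0.0087 -0.0001  0.001 ]
```

```bash
python3 -m jog '[[255,[0.002,0,0],[0,0,0]],[255,[0.002,0,0],[0,0,0]],[255,[0.0015,0,0],[0,0,0]],[255,[0.001,0,0],[0,0,0]],[255,[0,0,0],[0,0,0]],[255,[0,0,0],[0,0,0]]]'
for i in 1 2 3 4; do :; done
python3 -m jog '[[255,[0.001,0,0],[0,0,0]],[255,[0,0,0],[0,0,0]],[255,[0,0,0],[0,0,0]]]'
```

```text
t: 19.33
ee_pos: [0.5152, -0.1406, -0.0171]
orientation: [-0.701, -0.089, 0.702, -0.089]
wrist_force: [-0.2, -0.7, -0.5]
gripper_width: 0.0475
t: 19.58
ee_pos: [0.5153, -0.1405, -0.018]
orientation: [-0.701, -0.089, 0.702, -0.089]
wrist_force: [0.3, -0.5, -0.9]
gripper_width: 0.0473
```

```bash
python3 -m jog '[[255,[0.001,0,0],[0,0,0]],[255,[0,0,0],[0,0,0]],[255,[0,0,0],[0,0,0]]]'
```

```text
t: 19.83
ee_pos: [0.5155, -0.1405, -0.0184]
orientation: [0.702, 0.089, -0.701, 0.089]
wrist_force: [-3.3, 1.1, 6.4]
gripper_width: 0.0473
```

```bash
python3 -m jog '[[110,[0,0,0],[0,0,0]],[100,[0,0,0],[0,0,0]],[90,[0,0,0],[0,0,0]],[70,[0,0,0],[0,0,0]],[50,[0,0,0],[0,0,0]],[50,[0,0,0],[0,0,0]],[50,[0,0,0],[0,0,0]],[50,[0,0,0],[0,0,0]],[50,[-0.005,0,0],[0,0,0]],[50,[-0.01,0,0],[0,0,0]],[50,[-0.02,0,0],[0,0,0]],[50,[-0.03,0,0],[0,0,0]],[50,[-0.035,0,0],[0,0,0]],[50,[-0.035,0,0],[0,0,0]],[50,[-0.035,0,0],[0,0,0]],[50,[-0.03,0,0],[0,0,0]],[50,[0,0,0],[0,0,0]],[50,[0,0,0],[0,0,0]]]'
python3 - <<'E'
from h import *
shot('side','s11');shot('top','t11');plan([.567,-.3435,.19],-75.8)
z=np.load('s11.npz')['im'];cv2.imwrite('pics/m11.png',cv2.resize(z[60:250,230:430][:,:,::-1],None,fx=3,fy=3))
E
```

```text
t: 21.33
ee_pos: [0.5165, -0.1405, 0.1841]
orientation: [0.703, 0.089, -0.7, 0.089]
wrist_force: [-0.6, 0.4, -1.0]
gripper_width: 0.0688
t 21.43 pos [ 0.5148 -0.1404  0.1811] toolx [ 1.e-04  4.e-04 -1.e+00] y yaw -75.59 q [ 0.1   0.14 -0.33 -0.   -1.1   1.72] w 0.0689 F [-0.5 -0.5 -0.4]
 yaw -255.8 rotvec [-3.1379e+00 -6.0000e-04 -3.0000e-04] deg 179.8
   shift in new axes [-0.0089 -0.2097  0.0008]
 yaw -75.8 rotvec [ 0.0037 -0.0002  0.0004] deg 0.2
   shift in new axes [-0.0089  0.2097 -0.0008]
 yaw 104.2 rotvec [-3.1379e+00 -6.0000e-04 -3.0000e-04] deg 179.8
   shift in new axes [-0.0089 -0.2097  0.0008]
 shift in cur axes [-0.0089  0.2097 -0.    ]
```

View pics/m11.png

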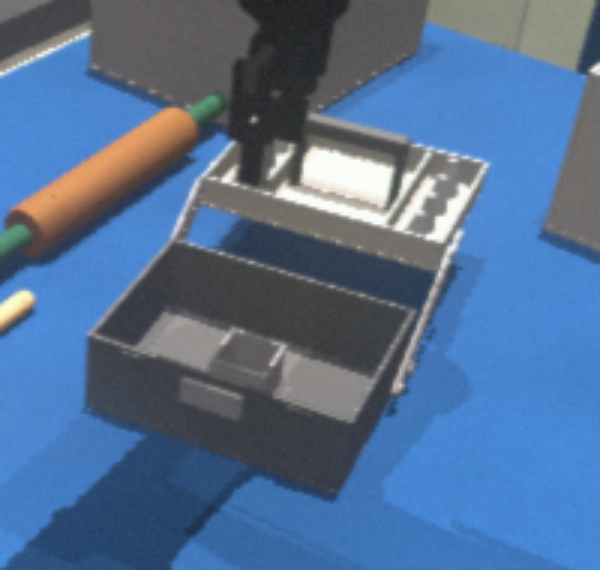

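The cutter is upright and flat, near the middle of the compartment floor (in the crop, about (250, 355)). Next I go back to the tray handle.

```bash
python3 -m jog '[[70,[-0.005,0.015,0],[0.004,0,0]],[100,[0,0.03,0],[0,0,0]],[100,[0,0.035,0],[0,0,0]],[100,[0,0.035,0],[0,0,0]],[100,[0,0.035,0],[0,0,0]],[100,[0,0.03,0],[0,0,0]],[100,[0,0.02,0],[0,0,0]],[100,[0,0.0097,0],[0,0,0]],[100,[0,0,0],[0,0,0]],[100,[0,0,0],[0,0,0]]]'
python3 - <<'E'
from h import *
plan([.567,-.3445,.0985],-75.8)
E
```

```text
t: 22.27
ee_pos: [0.566, -0.3436, 0.1845]
orientation: [-0.701, -0.087, 0.703, -0.087]
wrist_force: [1.0, 0.4, -0.1]
gripper_width: 0.0522
t 22.27 pos [ 0.566  -0.3436  0.1845] toolx [-0.0024  0.001  -1.    ] y yaw -75.86 q [-0.25  0.35 -0.04 -0.   -1.18  2.07] w 0.0522 F [ 1.   0.4 -0.1]
 yaw -255.8 rotvec [ 3.1405e+00  2.4000e-03 -3.3000e-03] deg 179.9
   shift in new axes [ 0.086  -0.0011  0.0007]
 yaw -75.8 rotvec [-0.0011  0.0021  0.0016] deg 0.2
   shift in new axes [ 0.086   0.0011 -0.0007]
 yaw 104.2 rotvec [ 3.1405e+00  2.4000e-03 -3.3000e-03] deg 179.9
   shift in new axes [ 0.086  -0.0011  0.0007]
 shift in cur axes [ 0.086   0.0013 -0.0009]
```

```bash
python3 -m jog '[[100,[0.01,0.001,0],[0,0,0]],[100,[0.015,0,0],[0,0,0]],[100,[0.018,0,0],[0,0,0]],[100,[0.018,0,0],[0,0,0]],[100,[0.014,0,0],[0,0,0]],[100,[0.008,0,0],[0,0,0]],[100,[0.003,0,0],[0,0,0]],[100,[0,0,0],[0,0,0]],[140,[0,0,0],[0,0,0]],[170,[0,0,0],[0,0,0]],[255,[0,0,0],[0,0,0]],[255,[0,0,0],[0,0,0]],[255,[0,0,0],[0,0,0]],[255,[0,0,0],[0,0,0]],[255,[0,0,0],[0,0,0]],[255,[0,0,0],[0,0,0]]]' 60
python3 - <<'E'
from h import *
plan(None)
E
```

```text
t: 23.6
ee_pos: [0.5676, -0.345, 0.101]
orientation: [0.702, 0.087, -0.701, 0.088]
wrist_force: [-1.1, 1.2, 7.0]
gripper_width: 0.0127
t 23.6 pos [ 0.5676 -0.345   0.101 ] toolx [ 1.4e-03 -6.0e-04 -1.0e+00] y yaw -75.8 q [-0.25  0.42 -0.15  0.   -1.01  2.07] w 0.0127 F [-1.1  1.2  7. ]
```

```bash
python3 -m jog '[[255,[-0.0038,-0.0026,0],[0,0,0]],[255,[-0.0067,-0.0051,0],[0,0,0]],[255,[-0.0063,-0.0055,0],[0,0,0]],[255,[-0.006,-0.0059,0],[0,0,0]],[255,[-0.0056,-0.0063,0],[0,0,0]],[255,[-0.0051,-0.0067,0],[0,0,0]],[255,[-0.0047,-0.007,0],[0,0,0]],[255,[-0.0042,-0.0073,0],[0,0,0]],[255,[-0.0037,-0.0076,0],[0,0,0]],[255,[-0.0031,-0.0078,0],[0,0,0]],[255,[-0.0026,-0.008,0],[0,0,0]]]'
python3 -m jog '[[255,[-0.0021,-0.0082,0],[0,0,0]],[255,[-0.0015,-0.0083,0],[0,0,0]],[255,[-0.001,-0.0084,0],[0,0,0]],[255,[-0.0004,-0.0084,0],[0,0,0]],[255,[0.0002,-0.0084,0],[0,0,0]],[255,[0.0007,-0.0084,0],[0,0,0]],[255,[0.0013,-0.0083,0],[0,0,0]],[255,[0.0019,-0.0082,0],[0,0,0]],[255,[0.0024,-0.0081,0],[0,0,0]],[255,[0.0029,-0.0079,0],[0,0,0]],[255,[0.0035,-0.0077,0],[0,0,0]]]'
python3 - <<'E'
from h import *
plan(None)
o=readout.get_obs()['ee_pos']; d=o[:2]-[.5156,-.1411]; a=np.radians(14.2); print(d@[np.cos(a),np.sin(a)], d@[-np.sin(a),np.cos(a)], o[2]-.0988)
E
```

```text
t: 24.52
ee_pos: [0.5507, -0.2779, 0.153]
orientation: [0.702, 0.087, -0.701, 0.088]
wrist_force: [2.0, -4.9, 2.7]
gripper_width: 0.0126
t: 25.43
ee_pos: [0.5281, -0.1883, 0.1447]
orientation: [0.702, 0.088, -0.701, 0.087]
wrist_force: [-0.1, 2.7, 5.1]
gripper_width: 0.0125
t 25.43 pos [ 0.5281 -0.1883  0.1447] toolx [ 1.7e-03  7.0e-04 -1.0e+00] y yaw -75.79 q [ 0.01  0.22 -0.33 -0.   -1.02  1.81] w 0.0125 F [-0.1  2.7  5.1]
0.0005263447036566908 -0.04876935069945213 0.04592337267661928
```

```bash
python3 -m jog '[[255,[0.004,-0.0074,0],[0,0,0]],[255,[0.0045,-0.0071,0],[0,0,0]],[255,[0.0049,-0.0068,0],[0,0,0]],[255,[0.0054,-0.0065,0],[0,0,0]],[255,[0.0058,-0.0061,0],[0,0,0]],[255,[0.0062,-0.0057,0],[0,0,0]],[255,[0.005,-0.0041,0],[0,0,0]],[255,[0.004,-0.003,0],[0,0,0]],[255,[0.003,-0.002,0],[0,0,0]],[255,[0.001,-0.0006,0],[0,0,0]],[255,[0,0,0],[0,0,0]],[255,[0,0,0],[0,0,0]]]'
python3 - <<'E'
from h import *
plan(None)
o=readout.get_obs()['ee_pos']; d=o[:2]-[.5156,-.1411]; a=np.radians(14.2); print(d@[np.cos(a),np.sin(a)], d@[-np.sin(a),np.cos(a)], o[2]-.0978)
E
```

```text
t: 26.43
ee_pos: [0.5163, -0.1412, 0.101]
orientation: [0.702, 0.088, -0.701, 0.088]
wrist_force: [-0.3, 3.2, 10.9]
gripper_width: 0.0129
t 26.43 pos [ 0.5163 -0.1412  0.101 ] toolx [ 0.0015 -0.     -1.    ] y yaw -75.77 q [ 0.1   0.22 -0.44  0.   -0.91  1.72] w 0.0129 F [-0.3  3.2 10.9]
0.0006297758990358209 -0.000312331818789463 0.0031756254564014597
```

```bash
python3 -m jog '[[200,[0,0,0],[0,0,0]],[100,[0,0,0],[0,0,0]],[100,[0,0,0],[0,0,0]],[100,[0,0,0],[0,0,0]],[100,[0,0,0],[0,0,0]],[100,[-0.01,0,0],[0,0,0]],[100,[-0.015,0,0],[0,0,0]],[100,[-0.02,0,0],[0,0,0]],[100,[-0.03,0,0],[0,0,0]],[100,[-0.03,0,0],[0,0,0]],[100,[-0.03,0,0],[0,0,0]],[100,[0,-0.04,0],[0,0,0]],[100,[0,-0.04,0],[0,0,0]],[100,[0,-0.04,0],[0,0,0]],[100,[0,-0.04,0],[0,0,0]],[100,[0,-0.04,0],[0,0,0]],[100,[0,-0.04,0],[0,0,0]],[100,[0,-0.04,0],[0,0,0]],[100,[0,-0.04,0],[0,0,0]],[100,[0,0,0],[0,0,0]]]'
python3 - <<'E'
from h import *
plan(None)
shot('top','t12');shot('side','s12')
for n,a,b in(('top','top0','t12'),('side','side0','s12')):
    z0=np.load(a+'.npz');z1=np.load(b+'.npz')
    for z in(z0,z1):
        CC=cloud(n,z['d']);dd=z['d'];zz=CC[...,2]
        reg=(CC[...,0]>.36)&(CC[...,0]<.68)&(CC[...,1]>-.3)&(CC[...,1]<0.0)&(dd>0)
        h=reg&(zz>.142)&(zz<.16);rim=reg&(zz>.1)&(zz<.116)
        print(n,'handle',CC[h].mean(0).round(4),h.sum(),'rim',CC[rim].mean(0).round(4),rim.sum(),np.percentile(zz[h],90).round(4))
im=np.load('s12.npz')['im'];cv2.imwrite('pics/m12.png',np.hstack([cv2.resize(np.load(k)['im'][110:240,240:390][:,:,::-1],None,fx=2.6,fy=2.6) for k in('side0.npz','s12.npz')]))
E
```

```text
t: 28.1
ee_pos: [0.4362, 0.1736, 0.236]
orientation: [0.702, 0.089, -0.701, 0.088]
wrist_force: [0.4, -0.6, -0.6]
gripper_width: 0.0519
t 28.1 pos [0.4362 0.1736 0.236 ] toolx [ 0.0012  0.0016 -1.    ] y yaw -75.54 q [ 0.8  -0.01 -0.37 -0.   -1.21  1.02] w 0.0519 F [ 0.4 -0.6 -0.6]
top handle [ 0.515  -0.1398  0.1499] 560 rim [ 0.5162 -0.1432  0.1068] 1791 0.1522
top handle [ 0.5148 -0.1399  0.1498] 556 rim [ 0.5161 -0.1433  0.1067] 1776 0.1519
side handle [ 0.5139 -0.1365  0.1476] 242 rim [ 0.5072 -0.1298  0.1053] 1041 0.1503
side handle [ 0.5129 -0.1368  0.1477] 238 rim [ 0.505  -0.1318  0.1054] 1012 0.1504
```

View pics/m12.png

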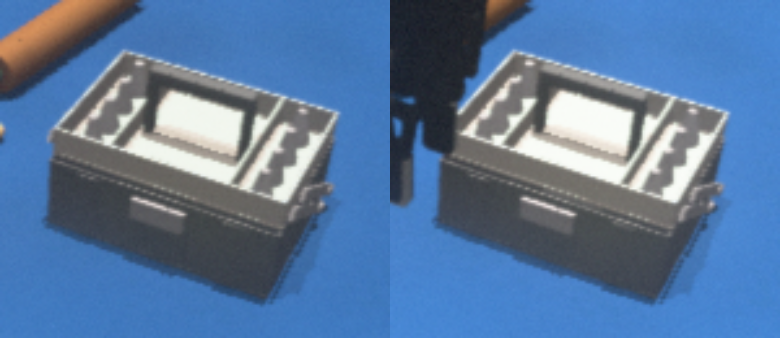

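View pics/t12.png

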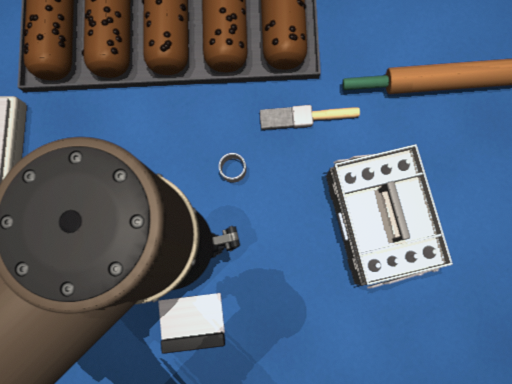

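The tray sits at its home pose to within 0.5 mm of its first measurement. Handing in.

Run:
```python
from h import *
print(ticket.sign_off())
```

```text
the job is handed in; nothing more can be done
None
```

The cutter is packed in the compartment, the tray is back home on the box, and I handed the job in at about 28 s.

- **Tray open:** I gripped the handle and swung the tray until it rested on its stop. It measured 210 mm to the -y side at its home height.
- **Cutter:** I gripped the small square cutter across two outer walls and set it down in the middle of the compartment at a contact force of about 6 N. After I let go, the side picture showed it flat and the same way up.
- **Tray home:** I swung the tray back until it seated, then released it. The top camera put the handle and rim within 0.5 mm of where they started. The side camera, partly blocked by the gripper, put the handle within 1 mm. The gripper was clear of everything.

**One check disagreed:** the TCP height in the state reads about 27 mm lower than the real fingertips. Because of this, my first grasp closed just above the handle and missed. I measured the offset in the side camera and corrected for it in every later move. I don't know the cause.

I could not see the cutter after the tray closed over it.

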